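# Sweep the glazed test buttons into the counting tray's trough and shut its cover

### The job

On the counting tray, sweep the three blue-glazed test buttons along the white deck and off its far edge into the trough with the fingertips, picking nothing up; leave the bare terracotta button where it lies, as it still has to be dipped. Once all three are in, push the trough's raised metal cover over and press it fully shut, so that the tray can be carried. Leave the other things on the bench where they are.

Things in the scene. Friction and masses are not known exactly. Their poses are not given: they have to be found in the camera images.
- tray: wooden counting tray, fixed to the bench, 214 mm (x) by 194 mm (y). Origin at the centre of its underside; x points from the near rim across the deck to the trough, y to the left, z up. White flat deck: x -100 to +49 mm, y -90 to +90 mm, top z = 36 mm. A rim 7 mm thick, top z = 44 mm, bounds it on the near side and both sides, but not at the far edge. Buttons stand in a row, 40 mm or more apart in y.
- deck_edge (a point): middle of the deck's open far edge, at the deck's top: tray x = +49 mm, y = 0, z = 36 mm. The edge runs along the tray's y axis
- trough (a point): middle of the trough's floor: tray x = +72 mm, y = 0, z = 6 mm. The trough is open above, 46 mm wide (tray x +49 to +95 mm) and 180 mm long in y, its floor 30 mm below the deck's top; its far wall is 8 mm thick, top z = 35 mm, and carries the cover's hinge
- blue_1: blue-glazed test button with a terracotta foot: domed disc 28 mm across, 14 mm high, about 16 g, standing flat on the tray's deck with its dome up; origin at its centre (7 mm above the deck while it stands there)
- blue_2: blue-glazed test button, same as blue_1: domed disc 28 mm across, 14 mm high, about 16 g, standing flat on the tray's deck with its dome up; origin at its centre (7 mm above the deck while it stands there)
- blue_3: blue-glazed test button, same as blue_1: domed disc 28 mm across, 14 mm high, about 16 g, standing flat on the tray's deck with its dome up; origin at its centre (7 mm above the deck while it stands there)
- bare: unglazed, all-terracotta test button, to be left on the deck: domed disc 28 mm across, 14 mm high, about 16 g, standing flat on the tray's deck with its dome up; origin at its centre (7 mm above the deck while it stands there)
- cover (a joint): angle of the trough's cover, rad: 0 is shut (lying level over the trough, its edge on the deck's edge), 1.57 upright, 1.85 fully open, leaning away from the deck. It starts at 1.6 to 1.8. The hinge is stiff: the cover stays at any angle and has to be pushed all the way down (about 1 N at its free edge).
- cover_hinge (a point): middle of the cover's hinge line, on top of the tray's far wall at tray x = +99 mm, y = 0, z = 38 mm; the line runs along the tray's y axis
- cover_edge (a point): middle of the free edge of the cover, a bare aluminium plate 176 mm long and 3 mm thick that reaches 52 mm from the hinge line; the upper edge while the cover stands open
- slip_bowl: bystander: cream bowl, 115 mm across, 53 mm high, on the bench left of the tray; origin at the centre of its underside
- ink_tin: bystander: little black tin, 36 mm across, 21 mm high, on the bench left of the tray; origin at the centre of its underside
- stamp: bystander: beech stamp block 55 x 22 x 21 mm on the bench between robot and tray; origin at the centre of its underside
- rib_kidney: bystander: flat kidney-shaped wooden rib, 70 x 110 x 8 mm, on the bench at the left; origin at the centre of its underside

How it is judged:
On the way, in this order (a step that is already met when the one before it is completed fails the run):
1. all three blue buttons lie in the trough while its cover still stands open (x of blue_1 in the frame of tray between 0.049 and 0.095 m and y of blue_1 in the frame of tray between -0.09 and 0.09 m and z of blue_1 in the frame of tray between 0.004 and 0.03 m and x of blue_2 in the frame of tray between 0.049 and 0.095 m and y of blue_2 in the frame of tray between -0.09 and 0.09 m and z of blue_2 in the frame of tray between 0.004 and 0.03 m and x of blue_3 in the frame of tray between 0.049 and 0.095 m and y of blue_3 in the frame of tray between -0.09 and 0.09 m and z of blue_3 in the frame of tray between 0.004 and 0.03 m and value of joint cover above 1 rad), for 0.2 s.
2. the cover is pressed shut (value of joint cover below 0.06 rad), for 0.2 s.
At the end, for the whole second after the job is handed in: The three blue buttons lie at rest in the trough (centres between the deck's edge and the far wall, under 30 mm above the bench), the cover is shut to within 0.06 rad, and the bare terracotta button is still on the deck within 15 mm of where it started (x of blue_1 in the frame of tray between 0.049 and 0.095 m and y of blue_1 in the frame of tray between -0.09 and 0.09 m and z of blue_1 in the frame of tray between 0.004 and 0.03 m and x of blue_2 in the frame of tray between 0.049 and 0.095 m and y of blue_2 in the frame of tray between -0.09 and 0.09 m and z of blue_2 in the frame of tray between 0.004 and 0.03 m and x of blue_3 in the frame of tray between 0.049 and 0.095 m and y of blue_3 in the frame of tray between -0.09 and 0.09 m and z of blue_3 in the frame of tray between 0.004 and 0.03 m and value of joint cover below 0.06 rad and distance of bare from where it was at the start of the episode below 0.015 m and z of bare in the frame of tray above 0.036 m and linear speed of each of blue_1, blue_2, blue_3, bare below 0.02 m/s); the robot touches nothing.
It fails at once if a button is lifted (its centre more than 15 mm above its height on the deck) (z of any of blue_1, blue_2, blue_3, bare in the frame of tray above 0.058 m).
It fails at once if the bare terracotta button is moved by 15 mm or more (distance of bare from where it was at the start of the episode above 0.015 m).
It fails at once if the bowl, tin, stamp or rib on the bench is moved by more than 20 mm (distance of any of slip_bowl, ink_tin, stamp, rib_kidney from where it was at the start of the episode above 0.02 m).
It also fails if it takes over 58 s, if anything falls off the work surface, if the arm or the gripper's body presses on something with over 40 N, if the wrist force passes 120 N, or if a joint passes its speed limit or range.

### The arm

A 6-joint arm with a two-finger parallel gripper is mounted at the origin on the work surface; the furniture and walls round the work are solid. World frame = base frame: x ahead of the robot, y to its left, z up, the work surface at z = 0. Lengths are in m, angles in rad, forces in N, time in s.
With the tool pointing down it reaches from about 0.35 to 0.975 m from the base axis. Payload 4.9 kg.
Tool frame: the origin (TCP) lies midway between the tips of the shut fingers; the grasp point (between the pads) lies 19 mm behind it (manip.pinch_z is the distance from the TCP to the grasp point, in m); z points along the fingers, y is the direction in which the jaws open and shut (so a half turn about z gives the same grasp; the last joint's range is limited). The gripper opens to 85 mm and grips with 20 to 120 N. Pads are 22 mm wide; open, the fingers measure 114 mm over their backs; the gripper's body (76 mm by 85 mm) begins 54 mm behind the grasp point. The pads swing forward as they close: fully open they stand 13 mm farther back than shut.
Start: joints at [-1.444, 0.053, 1.613, -0, 1.476, -0.119], TCP at [0.152, -0.606, 0.231] pointing down, gripper open.
Joint ranges: [-3.01, 3.01], [-1.01, 2.22], [0.06, 2.58], [-1.02, 4.17], [0.09, 2.62], [-3.14, 3.14]. Speed limits (rad/s): [2.57, 2.57, 3.14, 3.14, 3.14, 3.14].

### API

Orientations are given as a unit quaternion [w, x, y, z].
In Python, from plant import manip gives the robot as it stands.
- The arm moves only by the tool drive_tool, never from a script. Its argument "commands" is text: rows parted by semicolons, each of 5 numbers parted by spaces: the finger opening in mm, from 0 to 85.4, then the shift along the tool's x, y, z in units of 30 mm (1.0 is 30 mm), then the turn about the tool's z in degrees. A call has exactly 8 rows; each row shifts and turns the commanded pose from where the row before left it, along the tool's axes as they then stand; what a row does not reach is not made up. A row lasts 1/8 s, in which the tool goes at most 62.5 mm and 10.7 degrees, less where a joint would pass 70% of its speed; a pose out of reach is approached as far as the arm can. A call is refused whole if a number of a shift passes 1 or a number of a turn 10.7, either way. A call with a gripper value outside its range is refused whole. The fingers move at their own pace and stop on an object; the grip force is fixed at half the most. Time passes only in rows, so rows that do not move let the fingers close, or fill a call up. It gives the time, the measured TCP pose, the force and the opening at its end, in the units of the state.
- manip.state(): the state, without advancing time (a new reading comes with each control period).
- manip.grab_frame(name): name is "scene" or "top" or "wrist"; returns the picture (420x560x3 uint8, red, green, blue); there is no depth.
- manip.camera_params(name): a dict with "fx", "fy", "cx", "cy" (pixels), "distortion" ([k1, k2, p1, p2, k3] as OpenCV has them; the pictures are not rectified), "xyz" and "orientation" of the camera in the world. Camera axes: x right, y down, z forward; pixel columns grow to the right and rows downward; lengths in m; the calibration is good to about 2 mm. A picture is of the moment at which its call begins: read the wrist's pose just before it. camera_params takes no time and is no camera call; for the wrist camera it gives the pose at the moment of the call.
- manip.job_done(): hands the job in, once; it reports no verdict.
The state is a dict: "time": time; "joint_pos": joint angles; "joint_vel": joint speeds; "joint_efforts": joint torques, N m; "tool_pos": TCP position; "tool_rot": TCP orientation; "contact_force": force on the tool from outside, world axes, zero at the start; "ft_torque": the same for the moment, N m; "gripper_width": opening from 0.0 (shut) to 1.0 (fully open).
Only numpy, scipy, OpenCV 4.12 (cv2) and the standard library are available. Lean on these libraries where they do the work, as an engineer would, in place of code of your own. Each camera call takes 0.05 s, during which the arm holds its last target. There are 200 camera calls.

## Working session

There is one attempt and no reset: what is moved stays moved. The work goes in short steps, Python scripts to look and compute and a tool call to move; the robot and the scene stay as the last step left them, time stands still between calls to the robot, and variables do not carry over. Pictures are saved under pics/ and viewed, about 8 in all and at most 12, crops included, and the job is handed in when it is done.

Besides the shell and the picture viewer there is one more tool, called after "Request:" by a JSON object that holds its "op" and its "data". drive_tool: Moves the arm, as the interface text tells. Its arguments: {"type":"object","properties":{"commands":{"type":"string"}},"required":["commands"]}

```bash
ls; mkdir -p pics; python3 - <<'E'
from plant import manip
import cv2,json
for n in ("top","scene"):
    im=manip.grab_frame(n); cv2.imwrite(f"pics/{n}0.png",im[:,:,::-1]); print(n,manip.camera_params(n))
print(manip.state())
E
```

```text
pics
top {'fx': 506.96732116298705, 'fy': 506.96732116298705, 'cx': 279.86352323965684, 'cy': 223.63501179600874, 'distortion': array([-0.10614229,  0.        ,  0.        ,  0.        ,  0.        ]), 'xyz': array([ 0.32278904, -0.01155917,  1.23272526]), 'orientation': array([-0.04965601,  0.70802719, -0.70370443,  0.0321225 ])}
scene {'fx': 518.2427041330029, 'fy': 518.2427041330029, 'cx': 276.21498071716667, 'cy': 207.29983022459513, 'distortion': array([-0.11239762,  0.        ,  0.        ,  0.        ,  0.        ]), 'xyz': array([-0.06568975,  0.91544308,  0.54497748]), 'orientation': array([ 0.13482172, -0.21834869,  0.81109395, -0.52561732])}
{'time': 0.1, 'joint_pos': array([-1.44402805e+00,  5.33176368e-02,  1.61417818e+00, -3.00318089e-06,
        1.47601179e+00, -1.19020684e-01]), 'joint_vel': array([-0.00036528, -0.00076649, -0.00201015, -0.0007577 ,  0.0007994 ,
       -0.00052698]), 'joint_efforts': array([-3.06207567e-04, -3.94906318e+01, -3.71366215e+01, -1.56363872e-04,
        3.93700917e-03,  2.62681780e-06]), 'tool_pos': array([ 0.15198971, -0.60564359,  0.23015651]), 'tool_rot': array([-9.57465206e-04,  9.92457500e-01,  1.22585452e-01, -5.20376730e-06]), 'contact_force': array([-0.30100435, -0.59459633, -0.40773727]), 'ft_torque': array([-0.02010864,  0.01795904,  0.04220072]), 'gripper_width': 1.001839712372245}
```

View pics/top0.png

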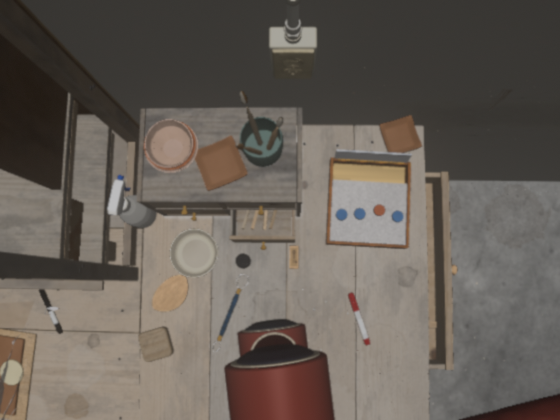

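View pics/scene0.png

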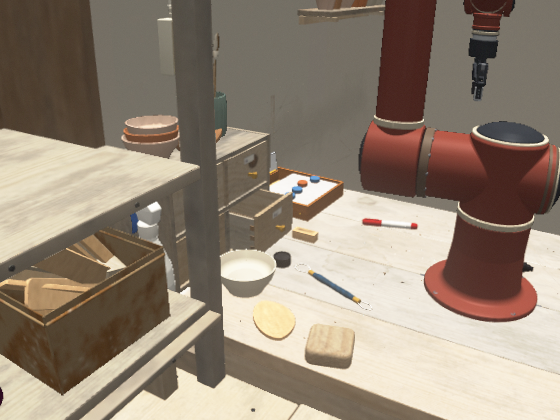

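The top view shows the tray at about (330-410, 155-247), with the row blue (342,214), blue (360,213), terracotta (379,210), blue (397,216). The cover stands at row ~155. Cabinet and drawer are left of the tray.

```bash
cat > h.py <<'E'
import numpy as np,cv2
from plant import manip
from scipy.spatial.transform import Rotation as R
def rot(q): return R.from_quat([q[1],q[2],q[3],q[0]]).as_matrix()
def cast(P,px,z):
    px=np.asarray(px,float).reshape(-1,1,2)
    K=np.array([[P['fx'],0,P['cx']],[0,P['fy'],P['cy']],[0,0,1]])
    u=cv2.undistortPoints(px,K,P['distortion']).reshape(-1,2)
    d=np.c_[u,np.ones(len(u))]@rot(P['orientation']).T
    return P['xyz']+d*((z-P['xyz'][2])/d[:,2])[:,None]
def blobs(m,amin):
    n,l,s,c=cv2.connectedComponentsWithStats(m.astype(np.uint8))
    return [(c[i],s[i,4]) for i in range(1,n) if s[i,4]>=amin]
E
python3 - <<'E'
from h import *
im=cv2.imread('pics/top0.png');P=manip.camera_params('top')
sub=np.zeros(im.shape[:2],bool);sub[150:255,322:418]=1
h=cv2.cvtColor(im,cv2.COLOR_BGR2HSV).astype(int)
H,S,V=h[...,0],h[...,1],h[...,2]
inn=np.zeros_like(sub);inn[190:235,333:405]=1
for nm,m in (('blue',inn&(H>95)&(H<125)&(S>110)),('bare',inn&(H<15)&(S>110))):
    for c,a in blobs(m,15): print(nm,c.round(1),a,cast(P,c,0.045)[0].round(4))
w=sub&(((S<60)&(V>120))|(inn&(S>110)))
w=cv2.morphologyEx(w.astype(np.uint8),cv2.MORPH_OPEN,np.ones((5,5)))
n,l,s,c=cv2.connectedComponentsWithStats(w);i=1+s[1:,4].argmax()
p=np.argwhere(l==i)[:,::-1]
r=cv2.minAreaRect(p.astype(np.float32));print(r)
q=cast(P,cv2.boxPoints(r),0.036)[:,:2];print(q.round(4),q.mean(0),[np.linalg.norm(q[k]-q[k-1]).round(4) for k in range(4)])
for k in range(4):
  d=q[k]-q[k-1];print(np.degrees(np.arctan2(d[1],d[0])))
c=im[140:260,315:425];cv2.imwrite('pics/topc.png',cv2.resize(c,None,fx=5,fy=5,interpolation=cv2.INTER_CUBIC))
E
```

```text
blue [341.2 214.3] 50 [ 0.4838 -0.1261  0.045 ]
blue [359.5 213.4] 47 [ 0.4859 -0.1695  0.045 ]
blue [397.2 216.2] 51 [ 0.4797 -0.2587  0.045 ]
bare [378.8 209.9] 73 [ 0.4946 -0.2153  0.045 ]
((368.5386657714844, 211.76519775390625), (76.2103042602539, 61.704071044921875), 3.0127875804901123)
[[ 0.4221 -0.0975]
 [ 0.5704 -0.1059]
 [ 0.5617 -0.2891]
 [ 0.4133 -0.2779]] [ 0.491861   -0.19261673] [np.float64(0.1806), np.float64(0.1486), np.float64(0.1833), np.float64(0.1488)]
87.22666940195586
-3.242805361019402
-92.72498423533985
175.71220609057661
```

View pics/topc.png

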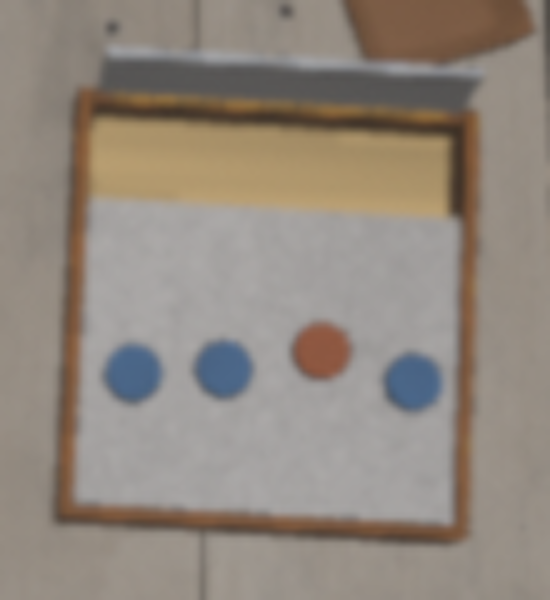

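Yaw about -3.2°, tray origin about (0.517, -0.194). In the tray frame the blues are at (-37,66), (-33,23) and (-34,-67) mm, the bare one at (-21,-22) mm. Next I turn the tool square to the tray and go over.

Request:
{"op": "drive_tool", "data": {"commands": "8 0 0 0 8.7; 8 0 0 0 8.6; 8 0.75 -1 0 0; 8 0.75 -1 0 0; 8 0.75 -1 0 0; 8 0.75 -1 0 0; 8 0.75 -1 0 0; 8 0.75 -1 0 0"}}

```text
time: 1.1
tool_pos: [0.2975, -0.4328, 0.2307]
tool_rot: [-0.0, 1.0, -0.028, -0.0]
contact_force: [0.1, -0.3, -1.0]
gripper_width: 0.094
```

Request:
{"op": "drive_tool", "data": {"commands": "8 0.7 -1 0 0; 8 0.7 -1 0 0; 8 0.7 -1 0 0; 8 0.7 -1 0 0; 8 0.7 -1 0 0; 8 0.7 -1 0 0; 8 0 0 0 0; 8 0 0 0 0"}}

```text
time: 2.1
tool_pos: [0.4325, -0.2615, 0.2309]
tool_rot: [-0.0, 1.0, -0.028, -0.0]
contact_force: [0.2, 0.2, 0.0]
gripper_width: 0.094
```

```bash
python3 - <<'E'
from h import *
s=manip.state();print(s['tool_pos'],s['tool_rot'],s['joint_pos'],s['gripper_width'])
P=manip.camera_params('wrist');print(P)
im=manip.grab_frame('wrist')[:,:,::-1];cv2.imwrite('pics/w1.png',im)
h=cv2.cvtColor(np.ascontiguousarray(im),cv2.COLOR_BGR2HSV).astype(int);H,S,V=h[...,0],h[...,1],h[...,2]
for nm,m in (('blue',(H>95)&(H<125)&(S>110)),('bare',(H<12)&(S>110))):
    for c,a in blobs(m,200): print(nm,c.round(1),a,cast(P,c,0.045)[0].round(4))
E
```

```text
[ 0.43252671 -0.26150029  0.23091211] [-2.68798447e-05  9.99608349e-01 -2.79819103e-02 -4.00116288e-04] [-6.90871839e-01 -2.38330755e-01  1.88546588e+00 -4.51376052e-04
  1.49512138e+00  9.35929894e-01] 0.09396967831656987
{'fx': 301.7134147119057, 'fy': 301.7134147119057, 'cx': 276.15809102972366, 'cy': 214.2219479531713, 'distortion': array([0.00458263, 0.        , 0.        , 0.        , 0.        ]), 'xyz': array([ 0.51008634, -0.26552847,  0.37374469]), 'orientation': array([-0.10777869, -0.67862257,  0.71768842,  0.11304201])}
blue [186.5 144.9] 486 [ 0.4865 -0.169   0.045 ]
blue [270.9 145.8] 469 [ 0.4805 -0.2587  0.045 ]
blue [146.9 149. ] 490 [ 0.4845 -0.1262  0.045 ]
blue [  3.5 324.1] 359 [0.2745 0.0997 0.045 ]
bare [229.1 133.8] 515 [ 0.4954 -0.2155  0.045 ]
bare [207.2 296.1] 345 [ 0.3007 -0.1676  0.045 ]
```

View pics/w1.png

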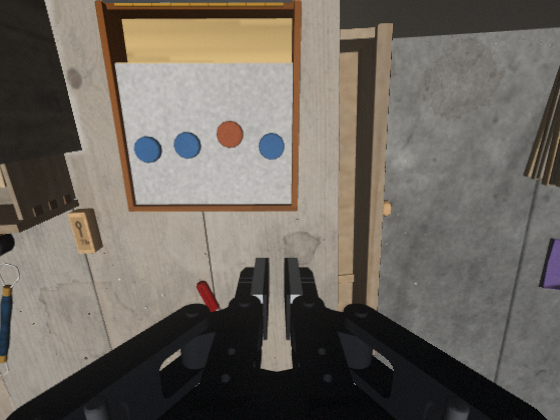

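Both cameras agree to 1 mm: blues at world (0.4845,-0.126), (0.4865,-0.169) and (0.4805,-0.259), bare at (0.495,-0.2155). The tool's yaw matches the tray's. Now down behind the right-hand blue button, and sweep.

Request:
{"op": "drive_tool", "data": {"commands": "8 0.13 -0.18 0.9 0; 8 0 0 0.9 0; 8 0 0 0.9 0; 8 0 0 0.9 0; 8 0 0 0.9 0; 8 0 0 0.9 0; 8 0 0 0.85 0; 8 0 0 0 0"}}

```text
time: 3.15
tool_pos: [0.4349, -0.2558, 0.0415]
tool_rot: [-0.002, 1.0, -0.029, -0.002]
contact_force: [0.3, 0.4, -0.4]
gripper_width: 0.092
```

Request:
{"op": "drive_tool", "data": {"commands": "8 0.2 0 0 0; 8 0.3 0 0 0; 8 0.3 0 0 0; 8 0.3 0 0 0; 8 0.3 0 0 0; 8 0.3 0 0 0; 8 0.3 0 0 0; 8 0.3 0 0 0"}}

```text
time: 4.15
tool_pos: [0.5066, -0.2605, 0.0447]
tool_rot: [0.0, 1.0, -0.028, -0.0]
contact_force: [-4.5, -0.1, 5.3]
gripper_width: 0.095
```

Request:
{"op": "drive_tool", "data": {"commands": "8 0.3 0 0 0; 8 0.3 0 0 0; 8 0.3 0 0 0; 8 0.3 0 0 0; 8 0.3 0 0 0; 8 0.1 0 0 0; 8 0 0 0 0; 8 -0.5 0 -0.5 0"}}

```text
time: 5.15
tool_pos: [0.538, -0.261, 0.057]
tool_rot: [-0.001, 1.0, -0.028, -0.001]
contact_force: [-0.5, -0.1, -0.2]
gripper_width: 0.093
```

```bash
python3 - <<'E'
from h import *
for n in ('wrist','top'):
  P=manip.camera_params(n)
  im=np.ascontiguousarray(manip.grab_frame(n)[:,:,::-1]);cv2.imwrite(f'pics/{n}2.png',im)
a=cv2.imread('pics/top2.png')[140:260,315:425];b=cv2.imread('pics/wrist2.png')
cv2.imwrite('pics/c2.png',np.hstack([cv2.resize(a,(340,371)),cv2.resize(b,(460,371))]))
E
```

```text
(no output)
```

View pics/c2.png

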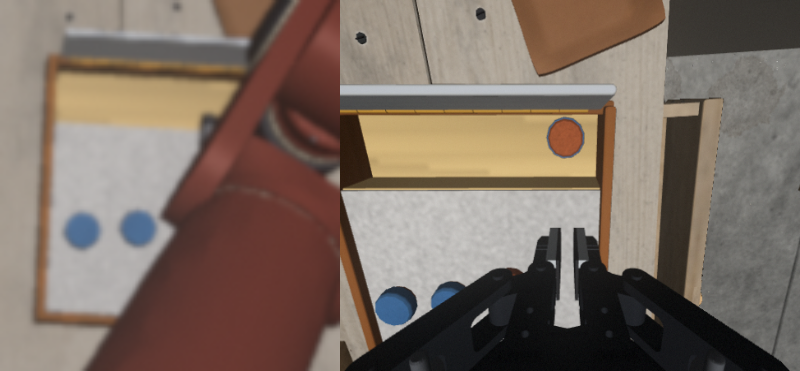

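The picture shows the right button in the trough (flipped, at (566,137) of the wrist part), the other two blues unmoved. The fingers rode up a little on the dome, so I go slightly lower for the next one.

Request:
{"op": "drive_tool", "data": {"commands": "8 0 0 -1 0; 8 -0.8 -0.74 -0.3 0; 8 -0.8 -0.74 0 0; 8 -0.8 -0.74 0 0; 8 -0.8 -0.74 0 0; 8 0 0 0.6 0; 8 0 0 0.65 0; 8 0 0 0.65 0"}}

```text
time: 6.25
tool_pos: [0.4483, -0.1682, 0.0393]
tool_rot: [-0.0, 1.0, -0.028, 0.0]
contact_force: [0.4, -0.1, 0.3]
gripper_width: 0.095
```

Request:
{"op": "drive_tool", "data": {"commands": "8 0 0 0 0; 8 0.2 0 0 0; 8 0.2 0 0 0; 8 0.3 0 0 0; 8 0.3 0 0 0; 8 0.3 0 0 0; 8 0.3 0 0 0; 8 0.3 0 0 0"}}

```text
time: 7.25
tool_pos: [0.5055, -0.1711, 0.0408]
tool_rot: [-0.0, 1.0, -0.028, -0.0]
contact_force: [-0.4, -0.2, -0.1]
gripper_width: 0.094
```

Request:
{"op": "drive_tool", "data": {"commands": "8 0.3 0 0 0; 8 0.3 0 0 0; 8 0.3 0 0 0; 8 0.3 0 0 0; 8 0.3 0 0 0; 8 0.3 0 0 0; 8 0 0 0 0; 8 -0.5 0 -0.5 0"}}

```text
time: 8.25
tool_pos: [0.5432, -0.1729, 0.0547]
tool_rot: [-0.001, 1.0, -0.028, -0.001]
contact_force: [-0.1, -0.5, -0.1]
gripper_width: 0.091
```

```bash
python3 - <<'E'
from h import *
s=manip.state();d=s['tool_pos'][:2]-[.5173,-.194];a=np.radians(-3.2)
print(s['tool_pos'],'tray',d@[np.cos(a),np.sin(a)],d@[-np.sin(a),np.cos(a)])
cv2.imwrite('pics/w3.png',manip.grab_frame('wrist')[:,:,::-1])
E
```

```text
[ 0.54317201 -0.17290876  0.05471234] tray 0.024654325372390887 0.022502567412148303
```

View pics/w3.png

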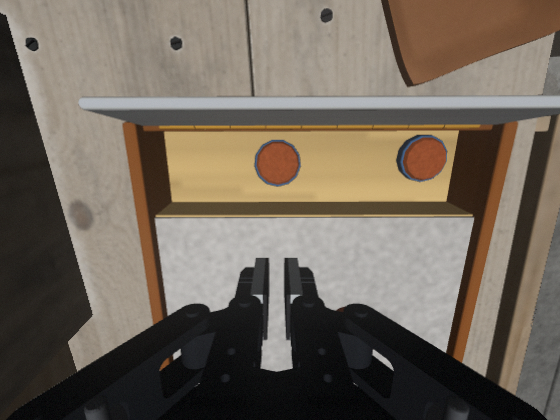

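Two blues are in the trough, at (278,162) and (422,158). Now the left one.

Request:
{"op": "drive_tool", "data": {"commands": "8 0 0 -1 0; 8 -0.85 -0.36 -0.3 0; 8 -0.85 -0.36 0 0; 8 -0.85 -0.36 0 0; 8 -0.8 -0.36 0 0; 8 0 0 0.6 0; 8 0 0 0.6 0; 8 0 0 0.63 0"}}

```text
time: 9.3
tool_pos: [0.4464, -0.1248, 0.0386]
tool_rot: [0.0, 1.0, -0.028, 0.0]
contact_force: [0.5, 0.6, -0.1]
gripper_width: 0.091
```

Request:
{"op": "drive_tool", "data": {"commands": "8 0 0 0 0; 8 0.2 0 0 0; 8 0.2 0 0 0; 8 0.3 0 0 0; 8 0.3 0 0 0; 8 0.3 0 0 0; 8 0.3 0 0 0; 8 0.3 0 0 0"}}

```text
time: 10.3
tool_pos: [0.5035, -0.1277, 0.0399]
tool_rot: [-0.0, 1.0, -0.028, -0.0]
contact_force: [-0.2, -0.5, 0.3]
gripper_width: 0.094
```

Request:
{"op": "drive_tool", "data": {"commands": "8 0.3 0 0 0; 8 0.3 0 0 0; 8 0.3 0 0 0; 8 0.3 0 0 0; 8 0.3 0 0 0; 8 0.35 0 0 0; 8 0.1 0 0 0; 8 0 0 0 0"}}

```text
time: 11.3
tool_pos: [0.5614, -0.131, 0.0398]
tool_rot: [-0.0, 1.0, -0.028, -0.0]
contact_force: [0.3, 0.8, -0.2]
gripper_width: 0.091
```

Request:
{"op": "drive_tool", "data": {"commands": "8 -0.5 0.2 -0.7 0; 8 -0.5 0.3 -1 0; 8 -0.5 0.3 -1 0; 8 0 0.3 -1 0; 8 0 0.3 -1 0; 0 0 0 -1 0; 0 0 0 0 0; 0 0 0 0 0"}}

```text
time: 12.3
tool_pos: [0.5133, -0.1701, 0.2097]
tool_rot: [-0.0, 1.0, -0.028, -0.001]
contact_force: [0.1, -0.3, -1.1]
gripper_width: 0.001
```

```bash
python3 - <<'E'
from h import *
s=manip.state();d=s['tool_pos'][:2]-[.5173,-.194];a=np.radians(-3.2)
print(s['tool_pos'],'tray',d@[np.cos(a),np.sin(a)],d@[-np.sin(a),np.cos(a)])
cv2.imwrite('pics/w4.png',manip.grab_frame('wrist')[:,:,::-1])
E
```

```text
[ 0.51334664 -0.17007882  0.20967107] tray -0.005282510832962487 0.023663199714438858
```

View pics/w4.png

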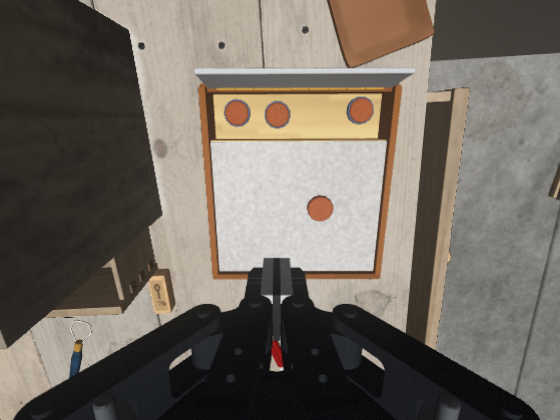

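All three blues are in the trough, at (236,112), (277,114) and (360,110). The bare one stays at (320,208) and the cover is still open at row 75. There may be a wall close behind the tray, so I turn the tool 90°, straddle the cover with open fingers and pull it over with the far one.

Request:
{"op": "drive_tool", "data": {"commands": "85 0 0 0 10.7; 85 0 0 0 10.7; 85 0 0 0 10.7; 85 0 0 0 10.7; 85 0 0 0 10.7; 85 0 0 0 10.7; 85 0 0 0 10.7; 85 0 0 0 10.7"}}

```text
time: 13.35
tool_pos: [0.5131, -0.1699, 0.2087]
tool_rot: [0.001, 0.712, -0.702, -0.002]
contact_force: [0.4, 0.3, 0.2]
gripper_width: 0.996
```

Request:
{"op": "drive_tool", "data": {"commands": "85 0 0 0 4.4; 85 0 0 0 0; 85 0.37 -0.71 0 0; 85 0.37 -0.71 0 0; 85 0.37 -0.71 0 0; 85 0.37 -0.71 0 0; 85 0 0 0 0; 85 0 0 0 0"}}

```text
time: 14.35
tool_pos: [0.5958, -0.219, 0.21]
tool_rot: [-0.0, -0.687, 0.726, 0.001]
contact_force: [0.3, 0.2, -1.0]
gripper_width: 0.994
```

```bash
python3 - <<'E'
from h import *
s=manip.state();d=s['tool_pos'][:2]-[.5173,-.194];a=np.radians(-3.2)
print(s['tool_pos'],s['tool_rot'],s['joint_pos'],s['gripper_width'],'tray',d@[np.cos(a),np.sin(a)],d@[-np.sin(a),np.cos(a)])
cv2.imwrite('pics/w5.png',manip.grab_frame('wrist')[:,:,::-1])
E
```

```text
[ 0.59582904 -0.21899621  0.20999395] [-3.02023260e-04 -6.87264374e-01  7.26406730e-01  9.23060470e-04] [-4.69400686e-01  9.02086181e-02  1.60926523e+00  5.37645696e-05
  1.44406050e+00  2.72754787e+00] 0.9938474739612128 tray 0.07980192389149246 -0.020573622206900292
```

View pics/w5.png

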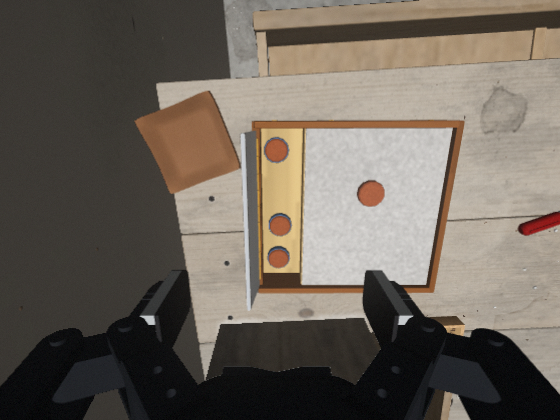

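The wrist view shows the cover plate (col ~248) between the far finger (~175) and the near finger (~378). The buttons in the trough and the bare one are undisturbed. Lowering and pulling.

Request:
{"op": "drive_tool", "data": {"commands": "85 0 0 0.8 0; 85 0 0 0.8 0; 85 0 0 0.8 0; 85 0 0 0.8 0; 85 0 0 0.8 0; 85 0 0 0.7 0; 85 0 0 0.57 0; 85 0 0 0 0"}}

```text
time: 15.4
tool_pos: [0.5954, -0.2189, 0.051]
tool_rot: [-0.001, -0.687, 0.727, 0.002]
contact_force: [0.0, 0.3, 0.0]
gripper_width: 0.998
```

Request:
{"op": "drive_tool", "data": {"commands": "85 0 0.3 0 0; 85 0 0.3 0 0; 85 0 0.3 0 0; 85 0 0.3 0 0; 85 0 0.3 0 0; 85 0 0.3 0 0; 85 0 0.25 0 0; 85 0 0 0 0"}}

```text
time: 16.4
tool_pos: [0.5346, -0.2159, 0.0525]
tool_rot: [-0.0, -0.687, 0.727, 0.0]
contact_force: [-0.1, -1.2, -0.6]
gripper_width: 0.998
```

```bash
python3 - <<'E'
from h import *
s=manip.state();d=s['tool_pos'][:2]-[.5173,-.194];a=np.radians(-3.2)
print(s['tool_pos'],s['contact_force'],s['gripper_width'],'tray',d@[np.cos(a),np.sin(a)],d@[-np.sin(a),np.cos(a)])
cv2.imwrite('pics/w6.png',manip.grab_frame('wrist')[:,:,::-1])
E
```

```text
[ 0.53461978 -0.21591941  0.05254754] [-0.0778312  -1.20050577 -0.58063941] 0.9976377283252676 tray 0.018516353495689867 -0.02091841844781836
```

View pics/w6.png

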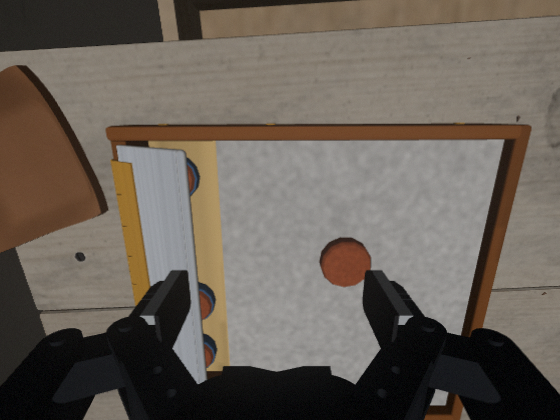

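The cover is about half over, with its edge at col ~190. The bare button sits undisturbed at (345,262) under the raised near finger. Now lift, shut the fingers and press down from above.

Request:
{"op": "drive_tool", "data": {"commands": "85 0 0 -0.9 0; 85 0 0 -0.9 0; 85 0 0 -0.7 0; 0 0 -0.5 0 0; 0 0 -0.5 0 0; 0 0 -0.5 0 0; 0 0 0 0 0; 0 0 0 0 0"}}

```text
time: 17.45
tool_pos: [0.5798, -0.2184, 0.1269]
tool_rot: [-0.0, -0.687, 0.727, 0.001]
contact_force: [-0.1, 0.8, -0.6]
gripper_width: 0.002
```

Request:
{"op": "drive_tool", "data": {"commands": "0 0 0 0.4 0; 0 0 0 0.4 0; 0 0 0 0.4 0; 0 0 0 0.4 0; 0 0 0 0.4 0; 0 0 0 0.4 0; 0 0 0 0.4 0; 0 0 0 0 0"}}

```text
time: 18.45
tool_pos: [0.5793, -0.2181, 0.0422]
tool_rot: [-0.0, -0.687, 0.727, 0.001]
contact_force: [-0.0, 1.1, 1.0]
gripper_width: 0.003
```

Request:
{"op": "drive_tool", "data": {"commands": "0 0 0 0.05 0; 0 0 0 0.05 0; 0 0 0 0.05 0; 0 0 0 0.05 0; 0 0 0 0 0; 0 0 0 0 0; 0 0 0 0 0; 0 0 0 0 0"}}

```text
time: 19.45
tool_pos: [0.5805, -0.2188, 0.0395]
tool_rot: [0.0, -0.687, 0.727, -0.0]
contact_force: [-3.2, 1.6, 7.0]
gripper_width: -0.003
```

Request:
{"op": "drive_tool", "data": {"commands": "0 0 0 0.07 0; 0 0 0 0.07 0; 0 0 0 0 0; 0 0 0 0 0; 0 0 0 -0.3 0; 0 0 0 -0.8 0; 0 0 0 -1 0; 0 0 0 -1 0"}}

```text
time: 20.45
tool_pos: [0.5799, -0.2185, 0.1271]
tool_rot: [-0.0, -0.687, 0.727, 0.0]
contact_force: [1.4, -0.5, 0.0]
gripper_width: -0.004
```

Request:
{"op": "drive_tool", "data": {"commands": "0 0 0.8 -0.8 0; 0 0 0.8 -0.8 0; 0 0 0.8 -0.5 0; 0 0 0 0 0; 0 0 0 0 0; 0 0 0 0 0; 0 0 0 0 0; 0 0 0 0 0"}}

```text
time: 21.45
tool_pos: [0.5083, -0.2145, 0.1891]
tool_rot: [-0.0, -0.687, 0.727, 0.0]
contact_force: [-0.0, 0.4, 0.1]
gripper_width: 0.004
```

```bash
python3 - <<'E'
from h import *
P=manip.camera_params('wrist');im=np.ascontiguousarray(manip.grab_frame('wrist')[:,:,::-1]);cv2.imwrite('pics/w7.png',im)
h=cv2.cvtColor(im,cv2.COLOR_BGR2HSV).astype(int)
for c,a in blobs((h[...,0]<12)&(h[...,1]>110),200): print(c.round(1),a,cast(P,c,0.045)[0].round(4))
E
```

```text
[288.  198.7] 571 [ 0.4951 -0.2159  0.045 ]
[479.7 229.8] 598 [ 0.3023 -0.1723  0.045 ]
```

View pics/w7.png

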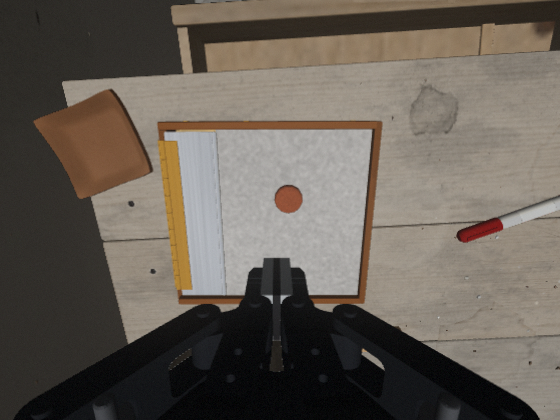

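The cover lies flat over the trough, its edge at cols ~217-225. The bare button is at (0.495,-0.216), which is its starting place. The fingers stopped on the plate at z = 39.5 mm, the closed height. Handing in.

```bash
python3 -c "
from plant import manip
print(manip.job_done(), manip.state()['time'])"
```

```text
the job is handed in; nothing more can be done
the job is handed in; nothing more can be done
```

I swept the three blue buttons one at a time off the deck's far edge into the trough with the fingertips. I then pulled the cover over with an open finger, pressed it shut with the fingers closed, lifted clear and handed in after about 21.5 s of the 58 s allowed.

Last checks:
- **Blue buttons:** all three were seen lying in the trough before the cover went over. They can't be seen under the closed cover.
- **Cover:** in the last picture it lies flat over the trough. When I pressed, the fingers stopped at z = 39.5 mm with about 7 N, which fits a fully shut plate. I then pushed slightly further. I had no direct reading of the cover's angle.
- **Bare button:** measured at (0.495, -0.216) m, within 1 mm of where it started.
- **Bench items:** the arm kept clear of them by my reckoning. I did not measure them again at the end, and the last picture does not show them.
- **Forces:** the highest reading at the end of a move was about 8 N. During the first sweep the fingers rode about 3 mm up the button's dome, so I ran the next two slightly lower.

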